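Test the touchless switch on the practice wiring board

ROBOT

A 6-joint arm with a two-finger parallel gripper is mounted at the origin on the work surface. World frame = base frame: x ahead of the robot, y to its left, z up, the work surface at z = 0. Lengths are in mm, angles in rad, forces in N, time in s.
With the tool pointing down it reaches from about 275 to 1000 mm from the base axis. Payload 8.4 kg.
Tool frame: the origin (TCP) lies between the finger pads; the fingertips stand r.tips_ahead ahead of it and the grasp point (between the pads) lies 6 mm ahead of it (r.tips_ahead is the distance from the TCP to the fingertips, in mm); z points along the fingers, y is the line along which they close (so a half turn about z gives the same grasp; the last joint's range is limited). The gripper opens to 85 mm and grips with 20 to 120 N. Pads are 22 mm wide; open, the fingers measure 114 mm over their backs; the gripper's body (76 mm by 85 mm) begins 54 mm behind the grasp point. The pads swing forward as they close: fully open they stand 13 mm farther back than shut.
Start: joints at [-1.303, 0.353, 1.633, -0, 1.155, -0.002], TCP at [166.585, -602.393, 256.281] pointing down, gripper open.
Joint ranges: [-2.63, 2.63], [-0.92, 2.1], [0.06, 2.66], [-1.3, 4.44], [0, 2.69], [-3.02, 3.02]. Speed limits (rad/s): [2.22, 2.22, 2.79, 3.14, 3.14, 3.14].

INTERFACE

Orientations are given as [roll, pitch, yaw] about the fixed x, y, z axes, in that order (R = Rz(yaw) Ry(pitch) Rx(roll)).
In Python, from rig import r gives the robot as it stands.
- The arm moves only by the tool carry_out, never from a script. Its arguments are lists of equal length, an entry for each row: "delta_pos": the shift along the tool's x, y, z in m, a list of three; "rot": the turn, a rotation vector about the tool's x, y, z in degrees, a list of three. A call has 1 to 8 rows; each row is the pose to reach, as a shift and turn from the pose commanded when the call began, along the tool's axes at that moment; what a row does not reach only later rows make up. A row lasts 1/8 s, in which the tool goes at most 62.5 mm and 10.7 degrees, less where a joint would pass 70% of its speed; a pose out of reach is approached as far as the arm can. A call with a gripper value outside its range is refused whole. "claw" is the finger opening in m, from 0 to 0.0854, set as the call begins (left out, the last holds). The fingers move at their own pace and stop on an object; "grip_force" is the grip in N (left out, the last holds). Time passes only in rows, so rows that repeat a pose let the fingers close. It gives the time, the measured TCP pose, the force, the opening and the grip force at its end, in the units of the state.
- r.sense(): the state, without advancing time (a new reading comes with each control period).
- r.grab_frame(name): name is "scene" or "side" or "wrist"; returns the picture (384x512x3 uint8, blue, green, red); there is no depth.
- r.camera_info(name): a dict with "fx", "fy", "cx", "cy" (pixels), "distortion" ([k1, k2, p1, p2, k3] as OpenCV has them; the pictures are not rectified), "pose" (4x4, takes a point from camera to world coordinates); the wrist camera has in their place "hand_eye" (4x4, takes a point from camera to tool coordinates, whose origin is the TCP and whose axes are the flange's). Camera axes: x right, y down, z forward; pixel columns grow to the right and rows downward; lengths in mm; the calibration is good to about 2 mm. A picture is of the moment at which its call begins: read the wrist's pose just before it. camera_info takes no time and is no camera call.
- r.sign_off(): hands the job in; it is judged then, once.
Trained networks look in the newest picture that a camera, given by its name, has taken for a name from the list of things; names that differ only in an ending like _2 or _b are one class to them, and where a whole thing is asked for, a point or a joint stands for the part that bears it (a point fixed in the world has none). Each returns a list of dicts, best first, with "p" (0 to 1); they miss things now and then, are a little off and sometimes report something else, mostly with a low value. They report only what shows in the picture. A call takes as long as a camera call.
- r.recognise(thing, camera): "box" ([left, top, right, bottom] in pixels, round what is visible of it).
- r.cut_out(thing, camera): "mask" (384x512 bool, what is visible of it) and "box" ([left, top, right, bottom] in pixels, round what is visible of it).
The state is a dict: "clock": time; "qpos": joint angles; "qvel": joint speeds; "joint_efforts": joint torques, N m; "eef_pos": TCP position; "tcp_rot": TCP orientation; "contact_force": force on the tool from outside, world axes, zero at the start; "wrist_torque": the same for the moment, N m; "opening": opening from 0.0 (shut) to 1.0 (fully open); "grasp_force": force on a finger pad.
Only numpy, scipy, OpenCV 4.12 (cv2) and the standard library are available. Lean on these libraries where they do the work, as an engineer would, in place of code of your own. Each camera call takes 0.05 s, during which the arm holds its last target. There are 200 camera calls.

TASK

Test the touchless switch on the practice board: first switch the wide rocker switch on by pressing its ridged end, the one away from the robot, fully down, then point at the domed sensor, keeping the fingertips about 3 cm straight above the top of its dome for two seconds without touching it, then press the round flat-topped push button fully home, let it spring back and move clear. Leave the rocker on, keep off the sensor's box and the socket outlet's box altogether, and leave the loose things where they lie, neither lifted nor shifted.

Things in the scene. Friction and masses are not known exactly. Their poses are not given: they have to be found in the camera images.
- board: orange board 370 x 720 x 8 mm fixed flat on the table; on it white ducts (tops 46 mm above the table): one along the far side and four branches, 160 mm apart, running towards the robot, each ending under a grey box. The four boxes swap places. Origin on the table plane, 15 mm nearer the robot than the board's centre; x away from the robot, y left, z up; yaw within 0.13 rad
- rocker_box: grey box 84 x 84 x 52 mm (high) with a white 68 mm square, 3 mm face plate on top, fixed to the board at any of the four branch ends. Origin at the centre of its underside, 8 mm above the table; z up, x away from the robot within 0.25 rad. Carries the rocker switch
- rocker (a joint): white rocker plate 56 (x) x 52 (y) x 10 mm; hinge along the rocker box's y axis, over its centre, 61 mm above its underside. 0 = off (far, +x end up, 0.15 rad from level), 0.30 = fully on (far end down, hard stop); on counts above 0.23; starts at 0 to 0.06. A ridge 36 x 4 mm, 3 mm high, marks the far end. Stays where left; 2 to 4 N moves it; that end sinks 6 to 8 mm
- rocker_on_end (a point): the place to press on the rocker: on its upper face, about 20 mm from the hinge towards the ridged far end (the ridge, 3 mm proud, begins beside it, so a finger may meet the ridge first); it moves with the rocker; about 77 mm above the table when off, 71 mm when on
- sensor_box: grey box 84 x 84 x 52 mm (high) with a white 68 mm square, 3 mm face plate on top, fixed to the board at any of the four branch ends. Origin at the centre of its underside, 8 mm above the table; z up, x away from the robot within 0.25 rad. At its centre the touchless sensor: a smooth white dome 44 mm across, 22 mm high. Not to be touched
- sensor_dome (a point): the very top of the sensor's dome, 77 mm above the box's underside, 85 mm above the table; z up. The sensor looks straight up
- button_box: grey box 84 x 84 x 52 mm (high) with a white 68 mm square, 3 mm face plate on top, fixed to the board at any of the four branch ends. Origin at the centre of its underside, 8 mm above the table; z up, x away from the robot within 0.25 rad. Carries the push button at its centre
- button (a joint): round white push button 30 mm across, flat top, in a low collar (42 mm across, 3 mm high) at the centre of the button box; slides straight down. 0 = out, 0.006 (m) = fully home, hard stop; counts as home beyond 0.0048. A spring returns it (2 N to start, 5 N fully home)
- button_top (a point): centre of the push button's flat top, on its axis; 78 mm above the table when out, 72 mm when home
- socket_box: grey box 84 x 84 x 52 mm (high) with a white 68 mm square, 3 mm face plate on top, fixed to the board at any of the four branch ends. Origin at the centre of its underside, 8 mm above the table; z up, x away from the robot within 0.25 rad. Carries a socket outlet: a white round cup 48 mm across, 12 mm high, two pin holes in its floor. Not to be touched
- screwdriver: loose screwdriver, 180 mm long, red handle 26 mm thick, lying across the board (along its y) between the boxes and the robot; origin under its middle, x from handle to blade. A bystander
- adapter: loose black plug-in adapter block 50 x 38 x 34 mm, lying between two left-hand branches; origin at the centre of its underside. A bystander
- jar: loose small closed jar, 48 mm across and 52 mm high, standing between two right-hand branches; origin at the centre of its underside. A bystander

How it is judged (in metres and radians):
On the way, in this order (a step that is already met when the one before it is completed fails the run):
1. the rocker switch has been pressed on (value of joint rocker above 0.23 rad), for 0.1 s.
2. with the rocker on, the fingertips dwell just above the sensor's dome for 1.8 s (within 22 mm sideways, roughly 5 to 60 mm above it) (value of joint rocker above 0.23 rad and horizontal distance between the grasp point and sensor_dome below 0.022 m and z of the grasp point in the frame of sensor_dome between 0.022 and 0.08 m), for 1.8 s.
3. the push button has been pressed fully home (value of joint rocker above 0.23 rad and value of joint button above 0.0048 m), for 0.05 s.
At the end, for the whole second after the job is handed in: the rocker is on (joint above 0.23), the push button has sprung back (below 1 mm), and the three loose things lie at rest within 15 mm of where they were (value of joint rocker above 0.23 rad and value of joint button below 0.001 m and distance of each of screwdriver, adapter, jar from where it was at the start of the episode below 0.015 m and linear speed of each of screwdriver, adapter, jar below 0.02 m/s); the robot touches nothing.
It fails at once if the sensor's box or dome is touched (contact force between any of the fingers, the arm and sensor_box above 0.3 N).
It fails at once if the socket outlet's box is touched (contact force between any of the fingers, the arm and socket_box above 0.3 N).
It fails at once if a loose thing is lifted, carried or shifted by more than 15 mm (distance of any of screwdriver, adapter, jar from where it was at the start of the episode above 0.015 m).
It also fails if it takes over 64 s, if anything falls off the work surface, if the arm or the gripper's body presses on something with over 40 N, if the wrist force passes 120 N, or if a joint passes its speed limit or range.

## Working session

There is one attempt and no reset: what is moved stays moved. The work goes in short steps, Python scripts to look and compute and a tool call to move; the robot and the scene stay as the last step left them, time stands still between calls to the robot, and variables do not carry over. Pictures are saved under pics/ and viewed, at most 10 in all, crops included, and the job is handed in when it is done.

Besides the shell and the picture viewer there is one more tool, called after "Call:" by a JSON object that holds its "op" and its "data", one argument or row to a line. carry_out: Moves the arm, as the interface text tells. Its arguments: {"type":"object","properties":{"delta_pos":{"type":"array","items":{"type":"array","items":{"type":"number"}}},"rot":{"type":"array","items":{"type":"array","items":{"type":"number"}}},"claw":{"type":"number"},"grip_force":{"type":"number"}},"required":["delta_pos","rot"]}

```bash
mkdir -p pics; cat > h.py <<'E'
import numpy as np, cv2
from rig import r
def ray(ci,uv,T):
    K=np.array([[ci['fx'],0,ci['cx']],[0,ci['fy'],ci['cy']],[0,0,1.]])
    p=cv2.undistortPoints(np.array([[uv]],float),K,np.array(ci['distortion'],float))[0,0]
    T=np.array(T); return T[:3,3],T[:3,:3]@np.array([p[0],p[1],1])
def at(ci,uv,z,T):
    o,d=ray(ci,uv,T); return o+d*(z-o[2])/d[2]
E
python3 - <<'E'
from h import *
ims=[]
for c in ("scene","side"):
    im=r.grab_frame(c); cv2.imwrite(f"pics/{c}0.png",im)
    ci=r.camera_info(c); T=ci['pose']; print(c,np.round(np.array(T)[:3,3]))
    for t,z in (("rocker",70),("rocker_box",60),("sensor_dome",74),("sensor_box",60),("button",78),("button_box",60),("socket_box",60),("screwdriver",13),("adapter",17),("jar",26)):
        for d in r.recognise(t,c)[:2]:
            b=d['box']; print(t,round(d['p'],2),np.round(b),np.round(at(ci,((b[0]+b[2])/2,(b[1]+b[3])/2),z,T)))
print(r.tips_ahead, r.sense())
E
```

```text
scene [971. 575. 527.]
rocker 0.75 [259. 194. 298. 212.] [522.  82.  70.]
rocker_box 0.16 [248. 253. 282. 286.] [652. 197.  60.]
sensor_dome 0.72 [199. 166. 250. 212.] [577. -18.  74.]
sensor_box 0.21 [312. 228. 382. 290.] [532. 262.  60.]
button_box 0.58 [162. 142. 210. 180.] [ 564. -191.   60.]
socket_box 0.64 [310. 227. 381. 289.] [533. 259.  60.]
screwdriver 0.72 [234. 159. 284. 193.] [426. -94.  13.]
screwdriver 0.57 [248. 194. 307. 243.] [504.  60.  13.]
adapter 0.69 [246. 251. 286. 288.] [621. 163.  17.]
adapter 0.69 [259. 194. 295. 216.] [477.  28.  17.]
jar 0.9 [152. 173. 175. 204.] [ 638. -170.   26.]
side [ 70. 635. 553.]
rocker 0.75 [240. 213. 283. 240.] [521.  75.  70.]
rocker_box 0.91 [229. 216. 292. 273.] [496. 108.  60.]
rocker_box 0.58 [174. 228. 204. 258.] [594. 185.  60.]
sensor_dome 0.87 [276. 184. 330. 233.] [496. -19.  74.]
sensor_box 0.77 [274. 182. 330. 235.] [510. -36.  60.]
button 0.72 [276. 183. 334. 234.] [490. -16.  78.]
button 0.66 [335. 160. 353. 170.] [ 529. -223.   78.]
button_box 0.57 [318. 158. 367. 201.] [ 511. -191.   60.]
button_box 0.47 [337. 15
[... 373 characters left out ...]
 'qpos': array([-1.30339541e+00,  3.53012747e-01,  1.63342575e+00, -1.76535630e-05,
        1.15519862e+00, -2.41660930e-03]), 'qvel': array([ 1.00190298e-03,  1.44820366e-03,  1.03641735e-03, -4.12471299e-07,
        9.74247268e-05, -7.20001035e-04]), 'joint_efforts': array([-8.94801778e-04, -6.05193901e+01, -3.42442524e+01, -4.64094819e-05,
        1.00343932e-03, -8.11090331e-06]), 'eef_pos': array([ 166.57903685, -602.37952004,  256.26196244]), 'tcp_rot': array([-3.14154814e+00,  1.60429758e-05,  2.69824650e-01]), 'contact_force': array([ 0.7608153 , -0.9135061 ,  0.46088997]), 'wrist_torque': array([0.01052475, 0.01947764, 0.00184939]), 'grasp_force': 0.0, 'opening': 0.9990090069019611}
```

View pics/scene0.png

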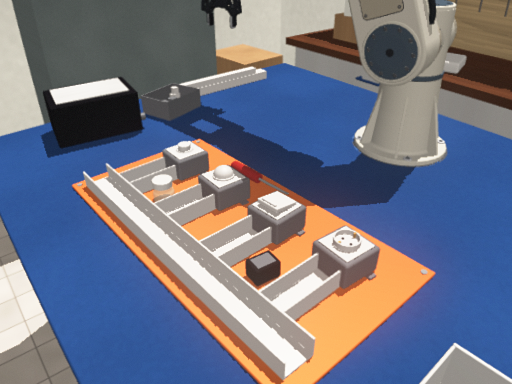

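View pics/side0.png

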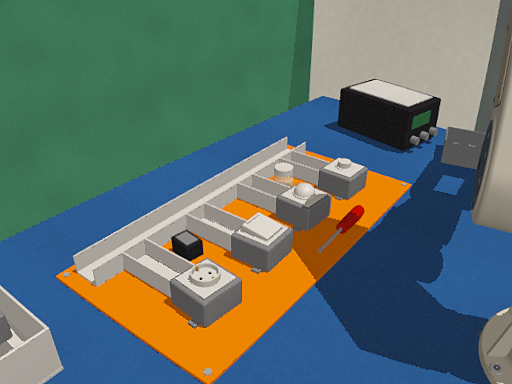

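The boxes, from left (+y) to right, are socket, rocker, sensor and button. In the scene view the rocker is at about (278,203), the dome at (224,170) and the button at (184,147). A decoy box sits off the board at (172,100).

```bash
python3 - <<'E'
from h import *
for n,z,s,d in (("dome",85,(224,167),(304,184)),("button",78,(184,146),(344,162)),("rocker",72,(279,204),(263,227)),("socket",75,(346,239),(205,273)),("blackbox top",100,(90,90),(390,92)),("shaftmid",10,(247,169),(344,230)),("jartop",60,(162,179),(284,167))):
    P=[]
    A=np.zeros((3,3));b=np.zeros(3)
    for c,uv in (("scene",s),("side",d)):
        ci=r.camera_info(c); o,v=ray(ci,uv,ci['pose']); P.append(np.round(at(ci,uv,z,ci['pose'])))
        v=v/np.linalg.norm(v); M=np.eye(3)-np.outer(v,v); A+=M;b+=M@o
    print(n,P,np.round(np.linalg.solve(A,b)))
print(np.round(r.camera_info("wrist")['hand_eye'],3), r.camera_info("wrist")['fx'])
E
```

```text
dome [array([537., -76.,  85.]), array([538., -81.,  85.])] [536. -77.  86.]
button [array([ 545., -228.,   78.]), array([ 536., -235.,   78.])] [ 539. -240.   73.]
rocker [array([525.,  87.,  72.]), array([516.,  77.,  72.])] [518.  77.  67.]
socket [array([510., 239.,  75.]), array([501., 238.,  75.])] [505. 234.  70.]
blackbox top [array([ 593., -709.,  100.]), array([ 658., -714.,  100.])] [ 619. -624.  129.]
shaftmid [array([ 425., -142.,   10.]), array([442., -92.,  10.])] [ 445. -107.   17.]
jartop [array([ 645., -155.,   60.]), array([ 643., -156.,   60.])] [ 644. -157.   59.]
[[ 1.00000e-03 -9.53000e-01 -3.03000e-01  7.75610e+01]
 [ 1.00000e+00  1.00000e-03 -0.00000e+00  6.33000e-01]
 [ 1.00000e-03 -3.03000e-01  9.53000e-01 -1.16733e+02]
 [ 0.00000e+00  0.00000e+00  0.00000e+00  1.00000e+00]] 325.73821853818316
```

Call:
{"op": "carry_out", "data": {
  "delta_pos": [
    [0.05,-0.042,-0.01],
    [0.1,-0.084,-0.02],
    [0.15,-0.126,-0.034],
    [0.2,-0.168,-0.034],
    [0.25,-0.21,-0.034],
    [0.3,-0.252,-0.034],
    [0.35,-0.294,-0.034],
    [0.4,-0.336,-0.034]
  ],
  "rot": [
    [0,0,2],
    [0,0,4],
    [0,0,6],
    [0,0,8],
    [0,0,10],
    [0,0,12],
    [0,0,14],
    [0,0,15.46]
  ],
  "claw": 0,
  "grip_force": 20
}}

```text
clock: 2.1
eef_pos: [449.3, -190.9, 290.7]
tcp_rot: [3.141, -0.001, -0.001]
contact_force: [1.0, -0.3, 0.3]
opening: 0.003
grasp_force: 0.0
```

Yaw is now 0, so the tool axes are x = world x, y = −world y and z = down. Next I move to (540, −60).

Call:
{"op": "carry_out", "data": {
  "delta_pos": [
    [0.03,-0.04,0],
    [0.06,-0.08,0],
    [0.08,-0.11,0],
    [0.09,-0.13,0],
    [0.09,-0.13,0],
    [0.09,-0.13,0]
  ],
  "rot": [
    [0,0,0],
    [0,0,0],
    [0,0,0],
    [0,0,0],
    [0,0,0],
    [0,0,0]
  ]
}}

```text
clock: 2.85
eef_pos: [537.9, -63.1, 290.2]
tcp_rot: [3.141, 0.0, 0.0]
contact_force: [-0.3, -0.1, 0.3]
opening: 0.0
grasp_force: 0.0
```

```bash
cat >> h.py <<'E'
from scipy.spatial.transform import Rotation as Ro
def wristT(s):
    T=np.eye(4);T[:3,:3]=Ro.from_euler('xyz',s['tcp_rot']).as_matrix();T[:3,3]=s['eef_pos']
    return T@np.array(r.camera_info("wrist")['hand_eye'])
E
python3 - <<'E'
from h import *
s=r.sense(); T=wristT(s); ci=r.camera_info("wrist"); im=r.grab_frame("wrist")
cv2.imwrite("pics/w0.png",im)
cv2.imwrite("pics/w0b.png",cv2.resize(im,(800,600),interpolation=cv2.INTER_CUBIC))
print(s['eef_pos'],r.tips_ahead)
for t,z in (("rocker",70),("rocker_box",60),("sensor_dome",74),("sensor_box",60),("button",78),("button_box",60),("socket_box",60),("screwdriver",13),("adapter",34),("jar",52)):
    for d in r.recognise(t,"wrist")[:2]:
        b=d['box']; print(t,round(d['p'],2),np.round(b),np.round(at(ci,((b[0]+b[2])/2,(b[1]+b[3])/2),z,T)))
E
```

```text
[537.9163977  -63.13109923 290.21595425] 25.0
rocker 0.93 [ 96. 143. 153. 200.] [522.  74.  70.]
rocker 0.55 [32. 49. 76. 97.] [625. 136.  70.]
rocker_box 0.92 [ 87. 124. 186. 206.] [526.  64.  60.]
sensor_dome 0.74 [223. 112. 307. 192.] [543. -78.  74.]
sensor_box 0.57 [223. 112. 309. 192.] [540. -80.  60.]
button 0.77 [399. 143. 432. 172.] [ 540. -236.   78.]
button 0.29 [348. 108. 447. 189.] [ 549. -216.   78.]
button_box 0.64 [352. 109. 448. 189.] [ 544. -227.   60.]
button_box 0.58 [  0.   0. 503. 248.] [570. -64.  60.]
socket_box 0.55 [  0. 141.  65. 217.] [510. 188.  60.]
screwdriver 0.62 [192. 209. 330. 226.] [443. -76.  13.]
adapter 0.81 [30. 51. 81. 97.] [625. 156.  34.]
jar 0.9 [307.  30. 364.  73.] [ 645. -150.   52.]
```

View pics/w0b.png

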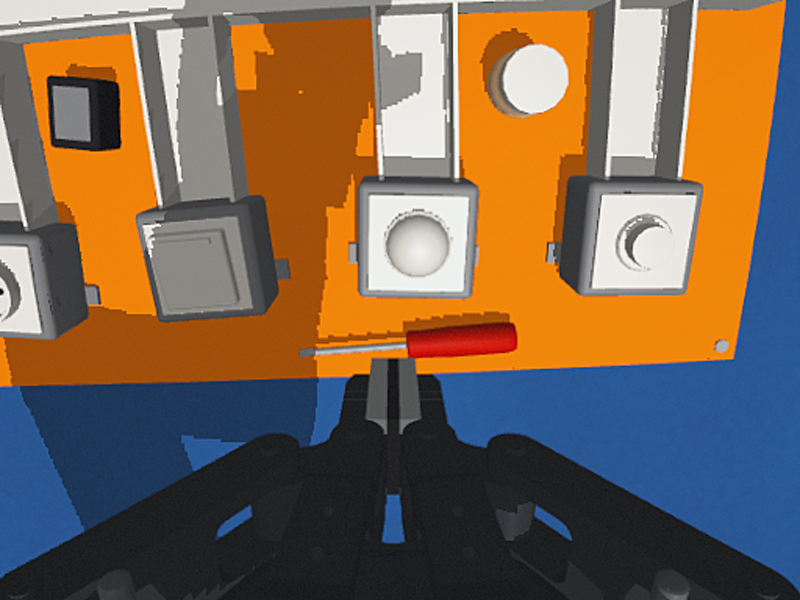

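The wrist view (800×600 scale) shows the rocker plate centred at about (195,268), its ridge at the far end near (195,240), the dome at (417,243) and the button at (648,245). These match the triangulated positions, so I'll go above the rocker's far end at about (543, 75).

Call:
{"op": "carry_out", "data": {
  "delta_pos": [
    [0.003,-0.05,0.02],
    [0.005,-0.1,0.05],
    [0.005,-0.138,0.09],
    [0.005,-0.138,0.14],
    [0.005,-0.138,0.165],
    [0.005,-0.138,0.165],
    [0.005,-0.138,0.165]
  ],
  "rot": [
    [0,0,0],
    [0,0,0],
    [0,0,0],
    [0,0,0],
    [0,0,0],
    [0,0,0],
    [0,0,0]
  ]
}}

```text
clock: 4.28
eef_pos: [544.1, 75.4, 126.4]
tcp_rot: [-3.141, -0.001, -0.0]
contact_force: [-0.4, 0.2, 2.0]
opening: -0.002
grasp_force: 0.0
```

```bash
python3 - <<'E'
from h import *
s=r.sense(); print(s['eef_pos'],s['contact_force'],r.tips_ahead)
T=wristT(s); ci=r.camera_info("wrist")
im=r.grab_frame("wrist"); im2=r.grab_frame("side")
K=np.array([[ci['fx'],0,ci['cx']],[0,ci['fy'],ci['cy']],[0,0,1.]])
for d in r.recognise("rocker","wrist")[:1]+r.recognise("rocker_box","wrist")[:1]: print(d)
cv2.imwrite("pics/w1.png",np.hstack([im[:,56:456],cv2.resize(im2[170:290,200:325],(400,384),interpolation=cv2.INTER_CUBIC)]))
E
```

```text
[544.12221826  75.35257833 126.35628117] [-0.40655586  0.22603829  1.97543305] 25.0
{'box': [206.4, 210.5, 295.1, 281.4], 'p': 0.64}
{'box': [180.6, 158.3, 317.7, 287.8], 'p': 0.96}
```

View pics/w1.png

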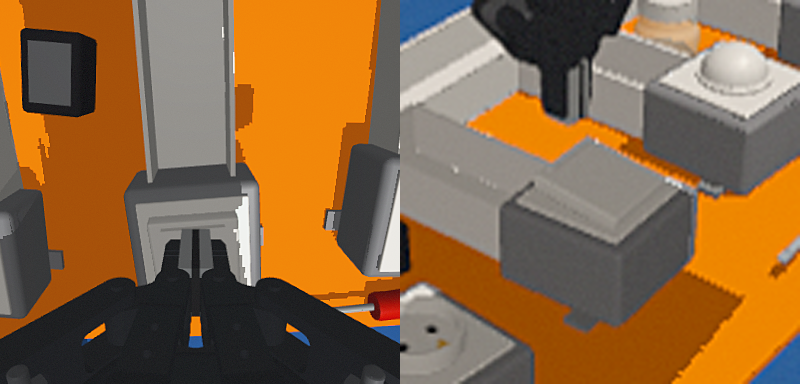

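The fingers (centre u≈251) line up with the rocker's ridge (u≈249, v≈217 in full-frame pixels). I'll check the fore-aft offset.

```bash
python3 - <<'E'
from h import *
s=r.sense(); T=wristT(s); ci=r.camera_info("wrist")
for uv,z in (((249,214),75),((249,220),78),((249,205),63),((249,183),60)): print(uv,np.round(at(ci,uv,z,T)))
E
```

```text
(249, 214) [550.  76.  75.]
(249, 220) [548.  76.  78.]
(249, 205) [551.  76.  63.]
(249, 183) [564.  76.  60.]
```

Call:
{"op": "carry_out", "data": {
  "delta_pos": [
    [0,0,0.01],
    [0,0,0.018],
    [0,0,0.02],
    [0,0,0.022],
    [0,0,0.024],
    [0,0,0.025],
    [0,0,0.026],
    [0,0,0.026]
  ],
  "rot": [
    [0,0,0],
    [0,0,0],
    [0,0,0],
    [0,0,0],
    [0,0,0],
    [0,0,0],
    [0,0,0],
    [0,0,0]
  ]
}}

```text
clock: 5.48
eef_pos: [543.2, 75.3, 99.2]
tcp_rot: [-3.142, 0.0, -0.0]
contact_force: [1.9, -0.1, 2.6]
opening: -0.003
grasp_force: 1.3
```

Call:
{"op": "carry_out", "data": {
  "delta_pos": [
    [0,0,0.001],
    [0,0,0.002],
    [0,0,0.003],
    [0,0,0.003]
  ],
  "rot": [
    [0,0,0],
    [0,0,0],
    [0,0,0],
    [0,0,0]
  ]
}}

```text
clock: 5.98
eef_pos: [543.6, 75.4, 97.8]
tcp_rot: [-3.141, -0.001, -0.0]
contact_force: [-3.3, 0.0, 21.2]
opening: 0.0
grasp_force: 11.0
```

Force rose to 21 N with the tips at 72.8 mm, which is the hard stop. I'll lift and move above the sensor, staying high.

Call:
{"op": "carry_out", "data": {
  "delta_pos": [
    [0,0,-0.03],
    [0,0,-0.08],
    [-0.001,0.04,-0.11],
    [-0.002,0.09,-0.11],
    [-0.003,0.13,-0.11],
    [-0.004,0.153,-0.11],
    [-0.004,0.153,-0.11],
    [-0.004,0.153,-0.11]
  ],
  "rot": [
    [0,0,0],
    [0,0,0],
    [0,0,0],
    [0,0,0],
    [0,0,0],
    [0,0,0],
    [0,0,0],
    [0,0,0]
  ]
}}

```text
clock: 6.98
eef_pos: [538.7, -77.1, 205.8]
tcp_rot: [-3.141, 0.001, -0.0]
contact_force: [-0.6, 0.2, -0.7]
opening: -0.003
grasp_force: 0.0
```

```bash
python3 - <<'E'
from h import *
s=r.sense(); print(s['eef_pos'],s['contact_force'])
T=wristT(s); ci=r.camera_info("wrist")
im=r.grab_frame("wrist"); im2=r.grab_frame("side")
for t,z in (("sensor_dome",70),("sensor_box",60),("button",78)):
  for d in r.recognise(t,"wrist")[:1]:
    b=d['box'];print(t,d,np.round(at(ci,((b[0]+b[2])/2,(b[1]+b[3])/2),z,T)))
cv2.imwrite("pics/w2.png",np.hstack([im[:,56:456],cv2.resize(im2[170:290,200:325],(400,384),interpolation=cv2.INTER_CUBIC)]))
E
```

```text
[538.69028639 -77.0747054  205.80789554] [-0.57841353  0.1716082  -0.7235804 ]
sensor_dome {'box': [203.6, 122.3, 307.1, 224.6], 'p': 0.81} [544. -81.  70.]
sensor_box {'box': [203.3, 119.5, 308.1, 224.5], 'p': 0.88} [542. -81.  60.]
button {'box': [429.4, 164.6, 466.1, 200.3], 'p': 0.73} [ 539. -236.   78.]
```

View pics/w2.png

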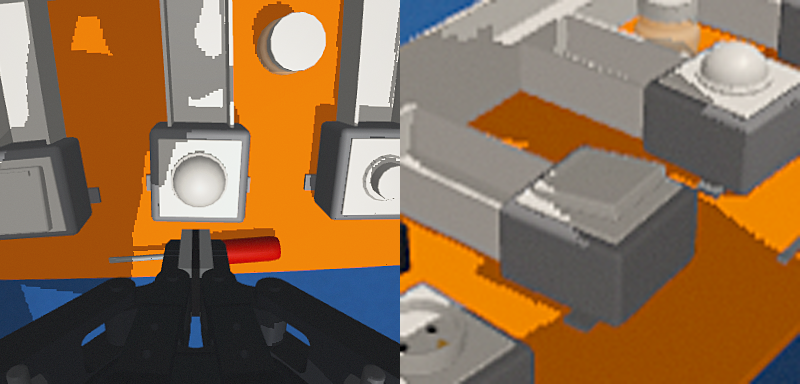

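The rocker now tilts far end down, so it is on. The dome centre, at (256,181) in the full frame, works out to about (538, −80). Next I descend to 3 cm above the dome and dwell.

Call:
{"op": "carry_out", "data": {
  "delta_pos": [
    [0,0.003,0.03],
    [0,0.003,0.05],
    [0,0.003,0.062],
    [0,0.003,0.065],
    [0,0.003,0.065],
    [0,0.003,0.065],
    [0,0.003,0.065],
    [0,0.003,0.065]
  ],
  "rot": [
    [0,0,0],
    [0,0,0],
    [0,0,0],
    [0,0,0],
    [0,0,0],
    [0,0,0],
    [0,0,0],
    [0,0,0]
  ]
}}

```text
clock: 8.22
eef_pos: [539.5, -80.7, 141.6]
tcp_rot: [3.141, -0.001, -0.0]
contact_force: [-1.0, -0.3, -0.7]
opening: 0.0
grasp_force: 0.0
```

```bash
python3 - <<'E'
from h import *
s=r.sense(); print(s['eef_pos'])
im=r.grab_frame("scene"); im2=r.grab_frame("side")
f=lambda a:cv2.resize(a,(400,400),interpolation=cv2.INTER_CUBIC)
cv2.imwrite("pics/d.png",np.hstack([f(im[120:220,170:270]),f(im2[140:240,255:355])]))
E
```

```text
[539.466697   -80.73746189 141.61691363]
```

View pics/d.png

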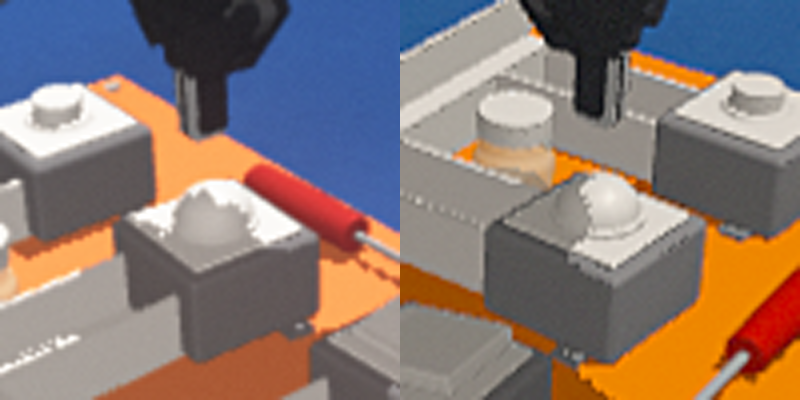

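Call:
{"op": "carry_out", "data": {
  "delta_pos": [
    [0,0,0],
    [0,0,0],
    [0,0,0],
    [0,0,0],
    [0,0,0],
    [0,0,0],
    [0,0,0],
    [0,0,0]
  ],
  "rot": [
    [0,0,0],
    [0,0,0],
    [0,0,0],
    [0,0,0],
    [0,0,0],
    [0,0,0],
    [0,0,0],
    [0,0,0]
  ]
}}

```text
clock: 9.32
eef_pos: [539.3, -80.7, 141.3]
tcp_rot: [-3.142, 0.0, -0.0]
contact_force: [-0.4, 0.2, -1.0]
opening: -0.001
grasp_force: 0.0
```

Call:
{"op": "carry_out", "data": {
  "delta_pos": [
    [0,0,0],
    [0,0,0],
    [0,0,0],
    [0,0,0],
    [0,0,0],
    [0,0,0],
    [0,0,0],
    [0,0,0]
  ],
  "rot": [
    [0,0,0],
    [0,0,0],
    [0,0,0],
    [0,0,0],
    [0,0,0],
    [0,0,0],
    [0,0,0],
    [0,0,0]
  ]
}}

```text
clock: 10.32
eef_pos: [539.3, -80.7, 141.3]
tcp_rot: [-3.142, 0.0, -0.0]
contact_force: [0.3, -0.5, 0.6]
opening: -0.001
grasp_force: 0.0
```

The fingers hover about 3 cm above the dome and have dwelt over 2 s. In the scene crop the tip is at (207,135) and the apex at (215,180). Next I hold briefly, rise and move over the button.

Call:
{"op": "carry_out", "data": {
  "delta_pos": [
    [0,0,0],
    [0,0,0],
    [0,0,-0.04],
    [0,0.05,-0.05],
    [0,0.1,-0.05],
    [0,0.14,-0.05],
    [0,0.156,-0.05],
    [0,0.156,-0.05]
  ],
  "rot": [
    [0,0,0],
    [0,0,0],
    [0,0,0],
    [0,0,0],
    [0,0,0],
    [0,0,0],
    [0,0,0],
    [0,0,0]
  ]
}}

```text
clock: 11.32
eef_pos: [539.1, -237.0, 191.1]
tcp_rot: [-3.141, 0.0, -0.002]
contact_force: [-0.4, 0.1, 0.9]
opening: -0.003
grasp_force: 0.0
```

```bash
python3 - <<'E'
from h import *
s=r.sense(); print(s['eef_pos'])
T=wristT(s); ci=r.camera_info("wrist")
im=r.grab_frame("wrist")
for t,z in (("button",78),("button_box",60)):
  for d in r.recognise(t,"wrist")[:1]:
    b=d['box'];print(t,d,np.round(at(ci,((b[0]+b[2])/2,(b[1]+b[3])/2),z,T)))
cv2.imwrite("pics/b.png",cv2.resize(im[100:280,156:356],(800,600)[:1]+(720,))[:600])
for v in (170,180,190): print(v,at(ci,(256,v),78,T))
E
```

```text
[ 539.12793    -237.00040812  191.05389103]
button {'box': [237.9, 167.5, 276.2, 209.3], 'p': 0.87} [ 540. -242.   78.]
button_box {'box': [201.4, 122.0, 307.2, 228.1], 'p': 0.97} [ 545. -240.   60.]
170 [ 553.71294808 -240.95496656   78.        ]
180 [ 546.06305491 -240.9832408    78.        ]
190 [ 538.26359969 -241.01251161   78.        ]
```

View pics/b.png

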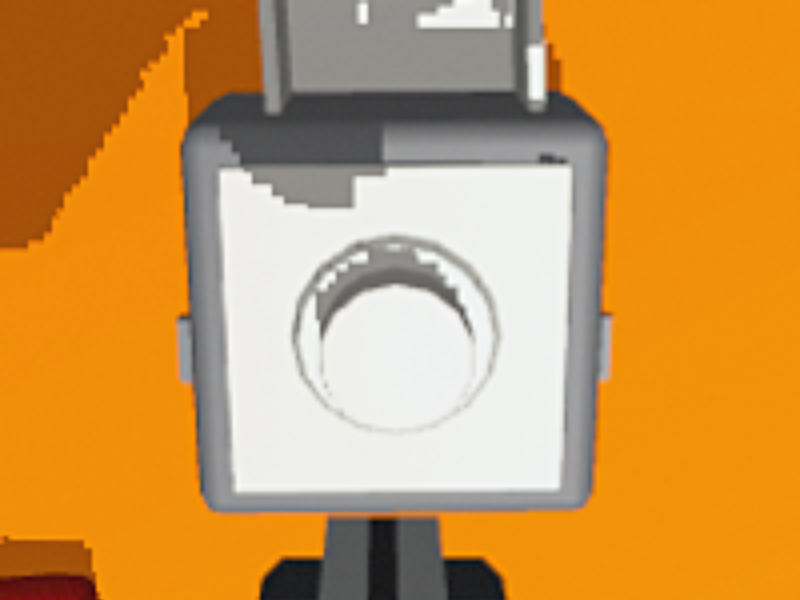

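The button disc centre is at (255.5,189.5), which is (538.5, −241). I shift 4 mm and press.

Call:
{"op": "carry_out", "data": {
  "delta_pos": [
    [-0.001,0.004,0.04],
    [-0.001,0.004,0.07],
    [-0.001,0.004,0.082],
    [-0.001,0.004,0.086],
    [-0.001,0.004,0.089],
    [-0.001,0.004,0.091],
    [-0.001,0.004,0.093],
    [-0.001,0.004,0.093]
  ],
  "rot": [
    [0,0,0],
    [0,0,0],
    [0,0,0],
    [0,0,0],
    [0,0,0],
    [0,0,0],
    [0,0,0],
    [0,0,0]
  ]
}}

```text
clock: 12.48
eef_pos: [538.9, -240.8, 98.8]
tcp_rot: [3.141, -0.001, -0.0]
contact_force: [0.9, 3.0, 4.6]
opening: 0.005
grasp_force: 2.0
```

Call:
{"op": "carry_out", "data": {
  "delta_pos": [
    [0,0,0.001],
    [0,0,0.002],
    [0,0,0.003],
    [0,0,0.003]
  ],
  "rot": [
    [0,0,0],
    [0,0,0],
    [0,0,0],
    [0,0,0]
  ]
}}

```text
clock: 12.98
eef_pos: [539.0, -240.9, 96.9]
tcp_rot: [3.141, -0.001, -0.0]
contact_force: [-1.8, 4.8, 19.3]
opening: -0.0
grasp_force: 9.6
```

Force is 19 N with the tips at 71.9 mm, so the button is fully home. Now I lift clear.

Call:
{"op": "carry_out", "data": {
  "delta_pos": [
    [0,0,-0.02],
    [0,0,-0.06],
    [0,0,-0.1],
    [0,0,-0.14],
    [0,0,-0.15],
    [0,0,-0.15],
    [0,0,-0.15],
    [0,0,-0.15]
  ],
  "rot": [
    [0,0,0],
    [0,0,0],
    [0,0,0],
    [0,0,0],
    [0,0,0],
    [0,0,0],
    [0,0,0],
    [0,0,0]
  ]
}}

```text
clock: 13.98
eef_pos: [537.6, -240.4, 243.7]
tcp_rot: [-3.141, 0.002, -0.0]
contact_force: [0.3, -0.3, -0.1]
opening: -0.003
grasp_force: 0.0
```

```bash
python3 - <<'E'
from h import *
cv2.imwrite("pics/end.png",r.grab_frame("side")); print(r.sense()['contact_force'])
E
```

```text
[-0.64794814  0.10769782 -0.06996717]
```

View pics/end.png

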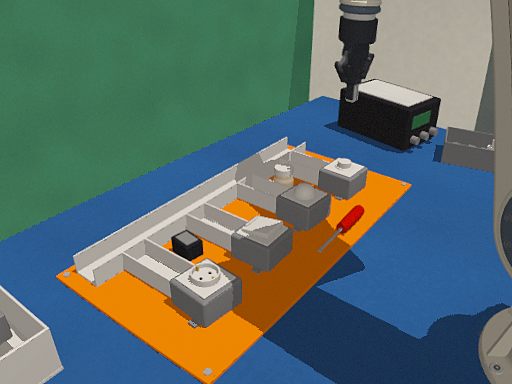

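The button at (344,162) has sprung back, the rocker at (262,230) is still on, the loose things haven't moved, and the arm is clear.

```bash
python3 -c "
from rig import r
print(r.sign_off())"
```

```text
the job is handed in; nothing more can be done
None
```

I switched the rocker on, held the fingertips about 3 cm above the sensor dome for over two seconds, then pressed the button home and let it spring back. The loose things lie where they were, the arm is clear, and the job is handed in; no verdict came back.

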